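# Unlock the meter's cradle and wedge up its front

### The job

The hand-held power meter sits locked in its charging cradle and must be eased up so that its contacts can be seen. Turn the red lock knob clockwise until it clicks past its detent and its steel dog is clear of the meter, then take the orange wedge, push it flat along the tabletop, thin end first, under the overhanging front end of the meter until that end just lifts off the cradle (the lip of the meter then stands over the green band of the wedge). Finish while holding: keep the wedge in the gripper and in place, with the wedge alone carrying the front of the meter, and do not disturb the tape, the cassette or the pen.

Things in the scene. Friction and masses are not known exactly. Their poses are not given: they have to be found in the camera images.
- cradle: grey U-shaped charging cradle fixed to the table, 165 mm long. Origin on the tabletop under the meter's middle; x points from the open front (robot side) to the back stop. Two rails (top 12 mm high, 10 mm wide, at y = -27 and +27 mm, from x = -65 mm back) carry the meter; between them, 44 mm wide, the tabletop is bare from the open front to the rear bridge at x = +50 mm. The lock pedestal stands on the right (-y) side at x = -22, y = -52 mm, 41 mm high
- lock_knob (a joint): lock knob about a vertical axis: 0 = locked (steel dog points over the meter), grows clockwise seen from above to its stop at 1.4 rad. A spring detent resists (about 0.1 N m) from 0.4 rad up to its crest at 0.85 rad, past which it snaps on towards the open end and stays there; from 1.15 rad on it is open and the dog is clear
- lock_knob_grip (a point): point on the knob's axis at the height to grip, about 70 mm above the table: middle of the red grip bar, 40 mm long, 14 mm thick, 26 mm high (top 81 mm above the table, a black disc of 36 mm diameter below it at 56 mm). Its y axis runs along the bar, towards the dog; at joint 0 that is the cradle's +y, and it turns with the knob
- power_meter: black and yellow optical power meter, 161 x 70 x 32 mm, 0.2 to 0.4 kg, loose, lying lengthwise in the cradle against the back stop. Origin at the middle of its underside, x points to its rear. To the left (+y) of the work stands a fixed fusion splicer with its screen, well under 0.25 m high: pass over or round it
- meter_lip (a point): middle of the lower front edge of the meter, which overhangs the rails by 15 mm at the front; its underside is 12 mm above the tabletop when seated. When wedged up the meter tips about its rear end, so only this end rises
- wedge: orange levelling wedge, loose, 55 to 105 g, 101 mm long, 24 mm wide, lying flat. Origin on its underside, x points to its thin end. The ramp climbs evenly from 3 mm thick at the thin end (x = +50 mm) to 24 mm thick at x = -20 mm (slope 0.3); behind it is a ribbed grip block from x = -51 to -19 mm, 36 mm high. A green band crosses the ramp 42 to 60 mm from the thin end (x = +8 to -10 mm), where the ramp is about 15.5 to 21 mm high. Pushing it meets little resistance, under 5 N
- wedge_grip (a point): middle of the wedge's ribbed grip block, 22 mm above its underside; grip it across its 24 mm width (y)
- wedge_tip (a point): middle of the wedge's thin end, 1.5 mm above its underside
- black_tape: roll of black tape lying flat, 62 mm diameter, 19 mm high, loose; leave alone
- cleaner_cassette: blue cleaner cassette, 66 x 105 x 34 mm, loose; leave alone
- fault_pen: white pen-shaped fault finder, 18 x 140 x 20 mm, loose; leave alone
Mind the look-alikes: they are no part of the job. Of the things that look like the wedge, the smaller one is meant.

How it is judged:
On the way, in this order (a step that is already met when the one before it is completed fails the run):
1. the lock knob is turned clockwise past its click (beyond 1.15 rad) (value of joint lock_knob above 1.15 rad), for 0.2 s.
2. the wedge, flat on the table, lifts the front of the meter (height (world z) of meter_lip above 0.014 m and contact force between wedge and power_meter above 0.2 N and height (world z) of wedge below 0.005 m), for 0.2 s.
At the end, for the whole second after the job is handed in: Knob past 1.15 rad; wedge gripped, flat on the table (5 mm, 0.12 rad), at least 25 mm under the meter and carrying its front, whose lower edge is 14 to 23 mm above the table (2 to 11 mm off its seat); robot clear of the meter, which is still and in its cradle within 12 mm and 0.12 rad (all of step 2 and value of joint lock_knob above 1.15 rad and height (world z) of meter_lip below 0.023 m and contact force between the fingers and wedge above 1 N and contact force between each of the arm, the fingers and power_meter below 0.2 N and angle between wedge's own z axis and vertical below 0.12 rad and x of wedge_tip in the frame of meter_lip above 0.025 m and angle between the x axis of power_meter and the x axis of cradle, either way round below 0.12 rad and horizontal distance between power_meter and cradle below 0.012 m and linear speed of power_meter below 0.02 m/s); the arm keeps its last pose, push and grip.
It fails at once if a bystander (tape, cassette or pen) is moved by more than 20 mm (distance of any of black_tape, cleaner_cassette, fault_pen from where it was at the start of the episode above 0.02 m).
It fails at once if the front of the meter is pried up by more than 20 mm (height (world z) of meter_lip above 0.032 m).
It also fails if it takes over 51 s, if anything falls off the work surface, if the arm or the gripper's body presses on something with over 40 N, if the wrist force passes 120 N, or if a joint passes its speed limit or range.

### The arm

A 6-joint arm with a two-finger parallel gripper is mounted at the origin on a cart in front of the work surface, level with it; the furniture and walls round the work are solid. World frame = base frame: x ahead of the robot, y to its left, z up, the work surface at z = 0. Lengths are in m, angles in rad, forces in N, time in s.
With the tool pointing down it reaches from about 0.275 to 0.725 m from the base axis. Payload 15.9 kg.
Tool frame: the origin (TCP) lies on the centre line of the jaws, within the pads' length; the fingertips stand tcp_to_tips ahead of it and the grasp point (between the pads) lies 3 mm ahead of it (tcp_to_tips is the distance from the TCP to the fingertips, in m); z points along the fingers, y is the line along which they close (so a half turn about z gives the same grasp; the last joint's range is limited). The gripper opens to 85 mm and grips with 20 to 120 N. Pads are 22 mm wide; open, the fingers measure 114 mm over their backs; the gripper's body (76 mm by 85 mm) begins 54 mm behind the grasp point. The pads swing forward as they close: fully open they stand 13 mm farther back than shut.
Start: joints at [-1.312, 0.213, -0.034, 1.323, 0, 1.571], TCP at [0.128, -0.483, 0.253] pointing down, gripper open.
Joint ranges: [-2.98, 2.98], [-0.74, 1.72], [-1.14, 1.35], [-2.1, 2.04], [-1.57, 1.44], [-3.14, 3.14]. Speed limits (rad/s): [1.89, 1.89, 2.39, 2.57, 3.14, 3.14].

### API

Orientations are given as a unit quaternion [x, y, z, w].
In Python, from cell import * gives the robot as it stands. The module is installed in compiled form; this text tells all that it offers.
- The arm moves only by the tool move_arm, never from a script. Its argument "steps" is a list of rows, each a list of 3 entries, a list of its own where there are three numbers: the turn, a rotation vector about the tool's x, y, z in degrees, then the shift along the tool's x, y, z in cm, then the closure, from 0 (fully open) to 1 (shut). A call has 1 to 12 rows; each row is the pose to reach, as a shift and turn from the pose commanded when the call began, along the tool's axes at that moment; what a row does not reach only later rows make up. A row lasts 1/10 s, in which the tool goes at most 50 mm and 8.59 degrees, less where a joint would pass 70% of its speed; a pose out of reach is approached as far as the arm can. A call with a gripper value outside its range is refused whole. The fingers move at their own pace and stop on an object; the grip force is fixed at half the most. Time passes only in rows, so rows that repeat a pose let the fingers close. It gives the time, the measured TCP pose, the force, the opening and the grip force at its end, in the units of the state.
- get_state(): the state, without advancing time (a new reading comes with each control period).
- grab_frame(name): name is "side" or "top" or "wrist"; returns (picture, depth): 420x560x3 uint8, blue, green, red; 420x560 float32, m along the optical axis (not along the pixel's ray), 0 where there is no reading.
- calibration(name): a dict with "intrinsics" (3x3 intrinsics, pixels), "position" and "attitude" of the camera in the world. Camera axes: x right, y down, z forward; pixel columns grow to the right and rows downward; lengths in m; the calibration is good to about 2 mm. A picture is of the moment at which its call begins: read the wrist's pose just before it. calibration takes no time and is no camera call; for the wrist camera it gives the pose at the moment of the call.
- hand_in(): hands the job in; it is judged then, once.
The state is a dict: "t": time; "joints": joint angles; "qd": joint speeds; "tau": joint torques, N m; "ee_pos": TCP position; "ee_rot": TCP orientation; "contact_force": force on the tool from outside, world axes, zero at the start; "moment": the same for the moment, N m; "width": finger opening in m; "grip_force": force on a finger pad.
Only numpy, scipy, OpenCV 4.12 (cv2) and the standard library are available. Lean on these libraries where they do the work, as an engineer would, in place of code of your own. Each camera call takes 0.05 s, during which the arm holds its last target. There are 200 camera calls.

## Working session

There is one attempt and no reset: what is moved stays moved. The work goes in short steps, Python scripts to look and compute and a tool call to move; the robot and the scene stay as the last step left them, time stands still between calls to the robot, and variables do not carry over. Pictures are saved under pics/ and viewed, at most 10 in all, crops included, and the job is handed in when it is done.

Besides the shell and the picture viewer there is one more tool, called after ">>>" in YAML: its name, and indented under it one key for each argument. move_arm: Moves the arm, as the interface text tells. Its arguments: {"type":"object","properties":{"steps":{"type":"array"}},"required":["steps"]}

```bash
mkdir -p pics; cat > h.py <<'E'
from cell import *
import numpy as np, cv2
from scipy.spatial.transform import Rotation as R
def att(c):
    a=np.array(c["attitude"]); return a if a.shape==(3,3) else R.from_quat(a).as_matrix()
def ray(c,u,v):
    K=np.array(c["intrinsics"]); d=att(c)@np.linalg.solve(K,[u,v,1.]); return np.array(c["position"]),d
def onplane(c,u,v,z):
    p,d=ray(c,u,v); return p+d*(z-p[2])/d[2]
def cloud(c,dep):
    K=np.array(c["intrinsics"]); v,u=np.mgrid[:dep.shape[0],:dep.shape[1]]
    P=np.stack([(u-K[0,2])/K[0,0]*dep,(v-K[1,2])/K[1,1]*dep,dep],-1)
    return P@att(c).T+np.array(c["position"])
E
python3 - <<'E'
from h import *
s=get_state(); print(s)
for n in ("top","side"):
    c=calibration(n); print(n,c)
    im,d=grab_frame(n); cv2.imwrite(f"pics/{n}0.png",im); np.save(f"{n}0.npy",d)
E
```

```text
{'t': 0.0, 'joints': array([-1.31200617e+00,  2.13317933e-01, -3.50122997e-02,  1.32348593e+00,
       -1.60679249e-05,  1.57082279e+00]), 'qd': array([ 0.00039236, -0.00052027,  0.0001565 ,  0.00113924,  0.00118304,
        0.00144388]), 'tau': array([ 4.07118947e-03, -6.86157274e+01,  4.87123847e+01,  1.73719134e-02,
        4.48721394e-04, -2.02741222e-05]), 'ee_pos': array([ 0.12787697, -0.48307161,  0.25285381]), 'ee_rot': array([ 9.91641709e-01,  1.29021167e-01, -7.37703519e-05, -5.04617246e-04]), 'contact_force': array([ 0.38546004, -0.29718284, -0.47051232]), 'moment': array([-0.05577026, -0.01353941, -0.01298875]), 'grip_force': 0.0, 'width': 0.08536926832197576}
top {'intrinsics': array([[475.34253893,   0.        , 285.90237875],
       [  0.        , 475.34253893, 206.90291911],
       [  0.        ,   0.        ,   1.        ]]), 'position': array([ 0.35198797, -0.08390442,  1.10346922]), 'attitude': array([ 0.73188073, -0.67287152,  0.07339098, -0.07879258])}
side {'intrinsics': array([[479.7435593 ,   0.        , 282.65598642],
       [  0.        , 479.7435593 , 214.1666316 ],
       [  0.        ,   0.        ,   1.        ]]), 'position': array([0.37412007, 0.89685005, 0.50325398]), 'attitude': array([-0.0761029 ,  0.83326149, -0.54509976,  0.05243935])}
```

View pics/top0.png

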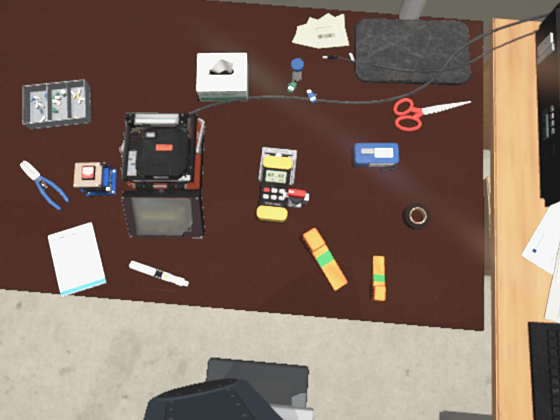

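View pics/side0.png

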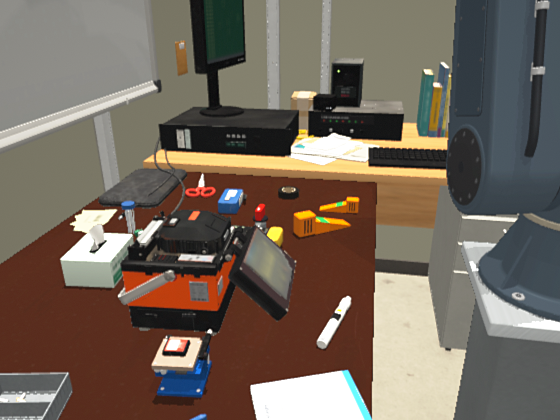

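The top view shows the meter at (275,185) with the red knob at (297,194). There are two orange wedge candidates: a large one at (325,260) and a small one at (378,278), and the small one is meant. The tape is at (416,215), the cassette at (377,154) and the pen at (158,273). The side view shows the small wedge at (345,205) with its block apparently towards the robot.

```bash
python3 - <<'E'
from h import *
im=cv2.imread("pics/top0.png"); d=np.load("top0.npy"); c=calibration("top"); P=cloud(c,d)
hsv=cv2.cvtColor(im,cv2.COLOR_BGR2HSV)
def show(nm,lo,hi,roi):
    m=cv2.inRange(hsv,lo,hi); z=np.zeros_like(m); a,b,e,f=roi; z[b:f,a:e]=m[b:f,a:e]
    z=cv2.morphologyEx(z,cv2.MORPH_CLOSE,np.ones((7,7)))
    for k in cv2.findContours(z,0,2)[0]:
        if cv2.contourArea(k)<25: continue
        r=cv2.minAreaRect(k); q=np.zeros_like(z); cv2.drawContours(q,[k],-1,255,-1); pts=P[q>0]
        print(nm,r,"zmed/max",np.median(pts[:,2]).round(4),np.percentile(pts[:,2],97).round(4)); 
        for b in cv2.boxPoints(r): print("   ",b.round(1),onplane(c,*b,0.0).round(4))
show("wedge",(8,120,120),(22,255,255),(290,220,400,310))
show("knob",(0,150,100),(6,255,255),(280,180,320,210))
show("yellow",(23,120,120),(35,255,255),(250,140,310,230))
for x in range(366,392,4): print(x,[round(float(P[y,x,2])*1000) for y in range(254,304,4)])
crop=np.hstack([cv2.resize(im[245:310,345:410],(480,480),interpolation=2),]); 
crop2=cv2.resize(im[140:240,240:320],(384,480),interpolation=2)
crop=np.hstack([cv2.resize(crop,(410,480)),crop2]); cv2.imwrite("pics/crop0.png",crop)
# depth-based meter/cradle: points
roi=P[140:230,250:312].reshape(-1,3)
for a,b in((.005,.018),(.04,.05),(.05,.06),(.07,.09)):
    m=(roi[:,2]>a)&(roi[:,2]<b); 
    if m.sum(): print(a,b,m.sum(),roi[m].min(0).round(3),roi[m].max(0).round(3))
E
```

```text
wedge ((379.0, 291.0), (18.0, 12.0), 90.0) zmed/max 0.0364 0.0412
    [373. 282.] [ 0.4339 -0.2794  0.    ]
    [385. 282.] [ 0.4362 -0.3069  0.    ]
    [385. 300.] [ 0.3956 -0.3085  0.    ]
    [373. 300.] [ 0.3933 -0.2812  0.    ]
wedge ((334.48590087890625, 275.1259460449219), (27.480491638183594, 16.630260467529297), 59.534454345703125) zmed/max 0.0131 0.0233
    [320.4 267.5] [ 0.4569 -0.1566  0.    ]
    [334.7 259.1] [ 0.4791 -0.1884  0.    ]
    [348.6 282.8] [ 0.4275 -0.2236  0.    ]
    [334.3 291.2] [ 0.4057 -0.192   0.    ]
wedge ((378.5, 264.0), (18.0, 11.0), 90.0) zmed/max 0.0109 0.0183
    [373. 255.] [ 0.496  -0.2766  0.    ]
    [384. 255.] [ 0.4982 -0.3021  0.    ]
    [384. 273.] [ 0.4566 -0.3038  0.    ]
    [373. 273.] [ 0.4545 -0.2785  0.    ]
wedge ((314.9769592285156, 242.08462524414062), (27.659744262695312, 16.99275779724121), 60.2551155090332) zmed/max 0.0505 0.0555
    [300.7 234.3] [ 0.5305 -0.1054  0.    ]
    [315.5 225.9] [ 0.5534 -0.1385  0.    ]
    [329.2 249.9] [ 0.4994 -0.1744  0.    ]
    [314.5 258.3] [ 0.4769 -0.1415  0.    ]
knob ((296.479736
[... 163 characters left out ...]
.1 187.4] [ 0.6413 -0.0664  0.    ]
    [306.1 190.2] [ 0.6381 -0.11    0.    ]
    [304.9 198.4] [ 0.6177 -0.1085  0.    ]
366 [1, 4, 4, 2, 0, 7, 1, 1, 0, 1, 1, 2, -1]
370 [-1, 2, 2, 0, 2, 1, 3, 4, 4, 0, 3, 1, 3]
374 [1, 5, 9, 13, 14, 18, 21, 21, 36, 37, 38, 39, 0]
378 [3, 6, 8, 13, 16, 20, 25, 23, 35, 35, 36, 39, 1]
382 [6, 3, 10, 15, 15, 19, 19, 27, 37, 36, 35, 38, 0]
386 [4, 3, 2, -3, 2, 4, 1, 5, 4, 2, 2, 3, 1]
390 [1, 6, 2, 1, 3, 1, 3, -2, 0, 4, -3, 1, 1]
0.005 0.018 454 [ 0.535 -0.126  0.005] [0.759 0.03  0.018]
0.04 0.05 1665 [ 0.536 -0.126  0.04 ] [0.705 0.002 0.05 ]
0.05 0.06 94 [ 0.536 -0.124  0.05 ] [ 0.629 -0.012  0.06 ]
0.07 0.09 127 [ 0.604 -0.106  0.071] [ 0.619 -0.066  0.086]
```

View pics/crop0.png

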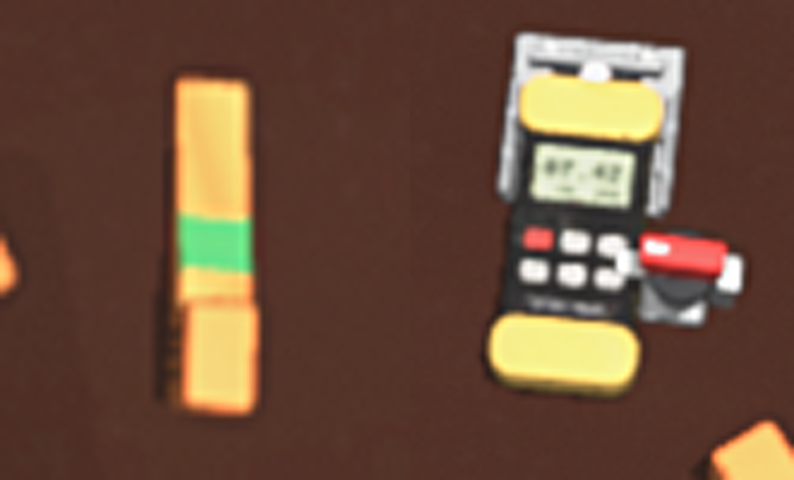

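Crop: the small wedge has its thin end up (+x) and its block at the bottom, with the green band between, which matches. Ramp heights of 3 to 25 mm and a 36 mm block fit too. The knob bar at (683,255) in the crop is beside the meter, with the dog pointing left over it. Next: exact poses.

```bash
python3 - <<'E'
from h import *
im=cv2.imread("pics/top0.png"); d=np.load("top0.npy"); c=calibration("top"); P=cloud(c,d)
hsv=cv2.cvtColor(im,cv2.COLOR_BGR2HSV)
# meter: yellow ends + dark top, by height
z=P[...,2]; m=((z>.034)&(z<.050)).astype(np.uint8); q=np.zeros_like(m); q[140:230,245:315]=m[140:230,245:315]
q[:, 288:][175:230]=q[:,288:][175:230]  
y=cv2.inRange(hsv,(20,100,120),(35,255,255)); yc=[]
for k in cv2.findContours(y[130:240,245:315],0,2)[0]:
    if cv2.contourArea(k)<60: continue
    k=k+np.array([245,130]); r=cv2.minAreaRect(k); M=cv2.moments(k); u=(M['m10']/M['m00'],M['m01']/M['m00'])
    print("yellow",r,onplane(c,*u,.044)); print(np.array([onplane(c,*b,.044)[:2] for b in cv2.boxPoints(r)]).round(4).tolist())
# red bar top
r=cv2.inRange(hsv,(0,130,90),(8,255,255))|cv2.inRange(hsv,(172,130,90),(180,255,255))
rr=np.zeros_like(r); rr[180:206,286:312]=r[180:206,286:312]
v,u=np.nonzero(rr); Q=np.array([onplane(c,a,b,.081)[:2] for a,b in zip(u,v)])
print("bar",cv2.minAreaRect(Q.astype(np.float32)),Q.mean(0))
# wedge : orange+green, block top at 36mm
o=cv2.inRange(hsv,(8,100,100),(85,255,255)); oo=np.zeros_like(o); oo[250:305,362:395]=o[250:305,362:395]
v,u=np.nonzero(oo); b=v>=283
Q=np.array([onplane(c,a,e,.036)[:2] for a,e in zip(u[b],v[b])]); print("block",cv2.minAreaRect(Q.astype(np.float32)),Q.mean(0),len(Q))
# edge midline per row using measured depth heights
rows=[]
for y0 in range(255,300,2):
    uu=u[v==y0]; 
    h=.036 if y0>=283 else np.interp(y0,[255,279],[.003,.024])
    rows.append(onplane(c,uu.mean(),y0,h)[:2])
rows=np.array(rows); f=np.polyfit(rows[:,0],rows[:,1],1); print("wedge axis y=",f,rows[0],rows[-1],v.min(),v.max())
# depth edges of meter sides: rows
for y0 in (150,160,170,205,212,218):
    xs=[x for x in range(250,312) if .036<z[y0,x]<.05]; print(y0,xs[0],xs[-1],onplane(c,xs[0]-.5,y0,.044)[:2].round(4),onplane(c,xs[-1]+.5,y0,.044)[:2].round(4))
E
```

```text
yellow ((271.4379577636719, 213.24484252929688), (29.48114776611328, 14.034687042236328), 4.763641834259033) [ 0.56646569 -0.03472844  0.044     ]
[[0.5498, -0.0011], [0.5824, -0.0006], [0.5823, -0.0679], [0.5498, -0.068]]
yellow ((277.0029296875, 161.96176147460938), (28.531099319458008, 11.427780151367188), 4.398705005645752) [ 0.688656   -0.03674978  0.044     ]
[[0.6746, -0.0033], [0.7024, -0.0027], [0.7027, -0.0694], [0.6749, -0.0696]]
bar ((0.608949601650238, -0.08720071613788605), (0.0405079610645771, 0.019275201484560966), 85.79102325439453) [ 0.60903719 -0.08813971]
block ((0.41080692410469055, -0.2861495614051819), (0.03970351442694664, 0.028867533430457115), 2.5808379650115967) [ 0.41130614 -0.28692304] 243
wedge axis y= [ 0.00330764 -0.28810967] [ 0.49632962 -0.2841758 ] [ 0.39517064 -0.28675182] 255 301Traceback (most recent call last):
  File "<stdin>", line 30, in <module>
IndexError: list index out of range
```

>>> move_arm:
  steps:
    - [[0,0,-74],[56.9,-25.9,9.0],0]
    - [[0,0,-74],[56.9,-25.9,9.0],0]
    - [[0,0,-74],[56.9,-25.9,9.0],0]
    - [[0,0,-74],[56.9,-25.9,9.0],0]
    - [[0,0,-74],[56.9,-25.9,9.0],0]
    - [[0,0,-74],[56.9,-25.9,9.0],0]
    - [[0,0,-74],[56.9,-25.9,9.0],0]
    - [[0,0,-74],[56.9,-25.9,9.0],0]
    - [[0,0,-74],[56.9,-25.9,9.0],0]
    - [[0,0,-74],[56.9,-25.9,9.0],0]
    - [[0,0,-74],[56.9,-25.9,9.0],0]
    - [[0,0,-74],[56.9,-25.9,9.0],0]

```text
t: 1.3
ee_pos: [0.5887, -0.1054, 0.1672]
ee_rot: [0.714, 0.7, -0.0, -0.0]
contact_force: [0.6, -1.0, 0.7]
width: 0.0859
grip_force: 0.0
```

>>> move_arm:
  steps:
    - [[0,0,0],[1.9,2.2,0.3],0]
    - [[0,0,0],[1.9,2.2,0.3],0]
    - [[0,0,0],[1.9,2.2,0.3],0]

```text
t: 1.6
ee_pos: [0.6097, -0.0882, 0.1641]
ee_rot: [0.714, 0.7, -0.0, -0.001]
contact_force: [-0.6, -0.1, -0.2]
width: 0.0854
grip_force: 0.0
```

```bash
python3 - <<'E'
from h import *
import cell; print(globals().get("tcp_to_tips"),[n for n in dir(cell) if not n.startswith("_")])
s=get_state(); print(s["ee_pos"],s["ee_rot"],s["joints"])
c=calibration("wrist"); im,d=grab_frame("wrist"); cv2.imwrite("pics/w1.png",im); np.save("w1.npy",d)
import pickle; pickle.dump(c,open("w1.pkl","wb")); print(c["position"])
P=cloud(c,d); hsv=cv2.cvtColor(im,cv2.COLOR_BGR2HSV)
r=cv2.inRange(hsv,(0,130,90),(8,255,255))|cv2.inRange(hsv,(172,130,90),(180,255,255))
for k in cv2.findContours(r,0,2)[0]:
    if cv2.contourArea(k)<150: continue
    q=np.zeros_like(r); cv2.drawContours(q,[k],-1,255,-1); p=P[q>0]; print(cv2.minAreaRect(k),np.percentile(p[:,2],[5,50,95]))
    if np.median(p[:,2])>.07:
        t=p[(p[:,2]>.078)&(p[:,2]<.084)]; print("bar",cv2.minAreaRect(t[:,:2].astype(np.float32)),len(t))
E
```

```text
0.022 ['Unreachable', 'calibration', 'get_state', 'grab_frame', 'hand_in', 'tcp_to_tips']
[ 0.60969605 -0.08821593  0.16405466] [ 7.13929293e-01  7.00217448e-01 -4.88097364e-04 -5.01795464e-04] [-1.43611271e-01  4.82496837e-01  1.21823547e-01  1.21151301e+00
 -1.67712335e-04  1.44657696e+00]
[ 0.61064615 -0.00663559  0.28461719]
((295.0, 103.5), (19.0, 14.0), 90.0) [0.04163013 0.04329318 0.04453494]
((279.5, 204.5), (409.0, 559.0), 90.0) [-0.00123376 -0.00013932  0.00109649]
```

View pics/w1.png

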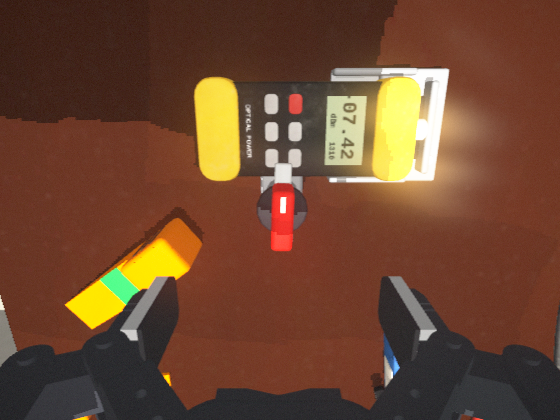

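The wrist view shows the red bar with its axis near (283,215), pointing at the dog and meter, the yellow front end of the meter at columns 195–240, and the large wedge at bottom left. Refining from this.

```bash
python3 - <<'E'
from h import *
import pickle
c=pickle.load(open("w1.pkl","rb")); im=cv2.imread("pics/w1.png"); d=np.load("w1.npy"); P=cloud(c,d); z=P[...,2]
hsv=cv2.cvtColor(im,cv2.COLOR_BGR2HSV)
r=cv2.inRange(hsv,(0,150,120),(8,255,255))|cv2.inRange(hsv,(174,150,120),(180,255,255)); q=np.zeros_like(r); q[175:260,262:305]=r[175:260,262:305]
p=P[(q>0)&(z>.077)&(z<.086)]; print("bar",cv2.minAreaRect(p[:,:2].astype(np.float32)),np.percentile(p[:,2],[5,50,95]),len(p))
y=cv2.inRange(hsv,(20,140,120),(35,255,255))
for (a,b) in((180,250),(360,430)):
    m=np.zeros_like(y); m[60:190,a:b]=y[60:190,a:b]; p=P[m>0]; print("yellow",cv2.minAreaRect(p[:,:2].astype(np.float32)),np.percentile(p,[1,50,99],axis=0).round(4).tolist())
    p=p[p[:,2]>.03]; print(p[:,:2].mean(0), p.min(0),p.max(0))
# cradle grey front/right outer edges
w=(z>.005)&(z<.02)&(hsv[...,1]<60); m=np.zeros_like(w); m[55:195,325:460]=w[55:195,325:460]
p=P[m]; print("cradle",cv2.minAreaRect(p[:,:2].astype(np.float32)),len(p))
E
```

```text
bar ((0.6117104887962341, -0.08219708502292633), (0.03967256098985672, 0.013979327864944935), 87.04704284667969) [0.0780285  0.08005943 0.08122354] 1188
yellow ((0.5684283971786499, -0.035209134221076965), (0.07989214360713959, 0.06334346532821655), 72.50021362304688) [[0.5453, -0.0625, 0.0001], [0.5692, -0.0273, 0.0432], [0.5832, 0.0035, 0.0451]]
[ 0.5694701  -0.02801204] [ 0.55347918 -0.06413931  0.03233793] [0.61064615 0.00477213 0.28461719]
yellow ((0.6605325937271118, -0.03543080762028694), (0.09207075834274292, 0.06924077868461609), 6.950432300567627) [[0.6695, -0.0647, 0.0393], [0.684, -0.0338, 0.043], [0.7025, 0.0016, 0.0451]]
[ 0.68474704 -0.03117619] [ 0.61064615 -0.06662827  0.03159568] [0.70385244 0.00244568 0.28461719]
cradle ((0.6919907927513123, -0.03220256417989731), (0.0838516354560852, 0.08478148281574249), 88.96607971191406) 2676
```

>>> move_arm:
  steps:
    - [[0,0,0],[0.3,0.2,5],0.3]
    - [[0,0,0],[0.3,0.2,8.2],0.3]
    - [[0,0,0],[0.3,0.2,8.2],0.5]
    - [[0,0,0],[0.3,0.2,8.2],1]
    - [[0,0,0],[0.3,0.2,8.2],1]
    - [[0,0,0],[0.3,0.2,8.2],1]
    - [[0,0,0],[0.3,0.2,8.2],1]
    - [[0,0,0],[0.3,0.2,8.2],1]
    - [[0,0,0],[0.3,0.2,8.2],1]
    - [[0,0,0],[0.3,0.2,8.2],1]

```text
t: 2.65
ee_pos: [0.6124, -0.0864, 0.0855]
ee_rot: [0.714, 0.7, 0.0, 0.001]
contact_force: [-7.5, -3.2, 11.9]
width: 0.0125
grip_force: 59.1
```

>>> move_arm:
  steps:
    - [[0,0,8],[0,0,-0.3],1]
    - [[0,0,16],[0,0,-0.3],1]
    - [[0,0,24],[0,0,-0.3],1]
    - [[0,0,32],[0,0,-0.3],1]
    - [[0,0,40],[0,0,-0.3],1]
    - [[0,0,48],[0,0,-0.3],1]

```text
t: 3.25
ee_pos: [0.6104, -0.0855, 0.0858]
ee_rot: [0.938, 0.346, -0.001, -0.001]
contact_force: [-8.8, 3.1, -9.4]
width: 0.0125
grip_force: 64.8
```

>>> move_arm:
  steps:
    - [[0,0,8],[0,0,0],1]
    - [[0,0,16],[0,0,0],1]
    - [[0,0,24],[0,0,0],1]
    - [[0,0,29],[0,0,0],1]
    - [[0,0,29],[0,0,0],1]
    - [[0,0,29],[0,0,0],1]

```text
t: 3.85
ee_pos: [0.6099, -0.0845, 0.0858]
ee_rot: [0.995, 0.103, -0.002, -0.001]
contact_force: [-11.4, 8.9, -9.5]
width: 0.0122
grip_force: 64.8
```

```bash
python3 - <<'E'
from h import *
s=get_state(); print(s["ee_pos"],s["ee_rot"],s["moment"],s["contact_force"],s["width"])
im,d=grab_frame("wrist"); cv2.imwrite("pics/w2.png",im)
E
```

```text
[ 0.60987345 -0.08453587  0.08583922] [ 0.99465813  0.10319819 -0.00181194 -0.00143464] [ 1.88767178  2.3510319  -0.00393146] [-11.44894587   8.87822654  -9.47811823] 0.012241656715603046
```

View pics/w2.png

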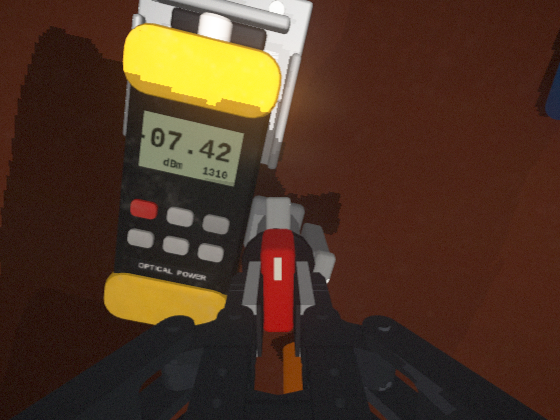

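The bar has turned about 76° (1.33 rad) at pixel (278,275), and the steel dog at (278,212) points forward, clear of the meter. Releasing.

>>> move_arm:
  steps:
    - [[0,0,0],[0,0,0],0.2]
    - [[0,0,0],[0,0,0],0.2]
    - [[0,0,0],[0,0,0],0.2]
    - [[0,0,0],[0,0,-5],0]
    - [[0,0,0],[0,0,-10.4],0]
    - [[0,0,10.5],[-29,14.4,-10.4],0]
    - [[0,0,10.5],[-29,14.4,-10.4],0]
    - [[0,0,10.5],[-29,14.4,-10.4],0]
    - [[0,0,10.5],[-29,14.4,-10.4],0]
    - [[0,0,10.5],[-29,14.4,-10.4],0]
    - [[0,0,10.5],[-29,14.4,-10.4],0]
    - [[0,0,10.5],[-29,14.4,-10.4],0]

```text
t: 5.1
ee_pos: [0.3552, -0.288, 0.1908]
ee_rot: [1.0, 0.01, 0.0, 0.001]
contact_force: [1.8, -0.6, -0.1]
width: 0.0853
grip_force: 0.0
```

```bash
python3 - <<'E'
from h import *
s=get_state(); print(s["t"],s["ee_pos"],s["ee_rot"],s["contact_force"])
c=calibration("wrist"); im,d=grab_frame("wrist"); cv2.imwrite("pics/w3.png",im)
P=cloud(c,d); z=P[...,2]; hsv=cv2.cvtColor(im,cv2.COLOR_BGR2HSV)
o=cv2.inRange(hsv,(9,140,110),(85,255,255))
n,l,st,ce=cv2.connectedComponentsWithStats(cv2.morphologyEx(o,cv2.MORPH_CLOSE,np.ones((9,9))))
for i in range(1,n):
    if st[i,4]<800: continue
    m=(l==i)&(o>0)&(z<.07)&(z>.001); p=P[m]; print(st[i],ce[i].round(),"rect",cv2.minAreaRect(p[:,:2].astype(np.float32)),np.percentile(p[:,2],98))
    b=p[(p[:,2]>.033)&(p[:,2]<.04)]
    if len(b)>50: print("   block",cv2.minAreaRect(b[:,:2].astype(np.float32)),len(b))
E
```

```text
5.1 [ 0.35517958 -0.2879699   0.19082207] [9.99944739e-01 1.04713137e-02 4.61666746e-04 8.10706102e-04] [ 1.78230746 -0.58263431 -0.10091027]
[  41    0  155  124 7201] [127.  53.] rect ((0.46346598863601685, -0.1662638783454895), (0.11633593589067459, 0.04345213621854782), 41.545684814453125) 0.03598256378259593
   block ((0.48961102962493896, -0.14153020083904266), (0.010365001857280731, 0.020664077252149582), 30.88669776916504) 156
[ 232   13  106  157 9430] [286. 101.] rect ((0.4359850585460663, -0.29503196477890015), (0.07867860049009323, 0.1158914864063263), 78.0519027709961) 0.036924487102353146
   block ((0.41023704409599304, -0.2845877408981323), (0.031897857785224915, 0.023710448294878006), 0.07322388142347336) 1253
[ 513  250   47  120 2937] [542. 314.] rect ((0.23550523817539215, -0.5498148798942566), (0.1373237520456314, 0.030934708192944527), 14.44092845916748) 0.020205143165948552
```

View pics/w3.png

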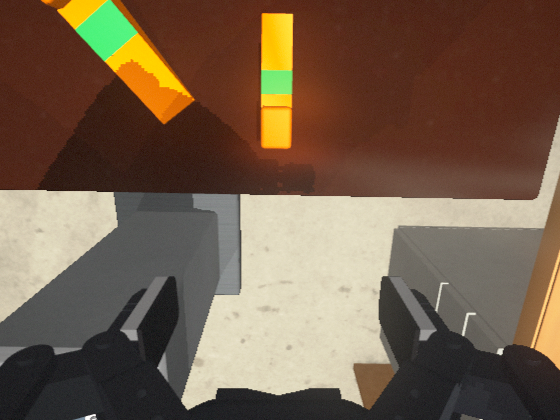

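Wrist view: the small wedge stands at (277,80) with its block at (277,127), green band at (277,82) and thin end away from the robot. The large wedge is at the upper left. The block measures 31.9 x 23.7 mm, which matches.

>>> move_arm:
  steps:
    - [[0,0,1.2],[5.5,-0.2,4],0.5]
    - [[0,0,1.2],[5.5,-0.2,8],0.5]
    - [[0,0,1.2],[5.5,-0.2,12],0.5]
    - [[0,0,1.2],[5.5,-0.2,14],0.5]
    - [[0,0,1.2],[5.5,-0.2,16.2],0.5]
    - [[0,0,1.2],[5.5,-0.2,16.2],0.5]
    - [[0,0,1.2],[5.5,-0.2,16.2],1]
    - [[0,0,1.2],[5.5,-0.2,16.2],1]
    - [[0,0,1.2],[5.5,-0.2,16.2],1]
    - [[0,0,1.2],[5.5,-0.2,16.2],1]
    - [[0,0,1.2],[5.5,-0.2,16.2],1]

```text
t: 6.25
ee_pos: [0.4134, -0.2834, 0.0293]
ee_rot: [1.0, 0.001, 0.001, 0.001]
contact_force: [-0.9, 0.6, 9.5]
width: 0.023
grip_force: 60.0
```

>>> move_arm:
  steps:
    - [[0,0,0],[0,0,-4.5],1]
    - [[0,0,0],[0,0,-9],1]
    - [[0,0,0],[0,-5,-9],1]
    - [[0,0,0],[0,-10,-9],1]
    - [[0,0,0],[0,-15,-9],1]
    - [[0,0,0],[0,-20,-9],1]
    - [[0,0,0],[0,-25,-9],1]
    - [[0,0,0],[0,-25,-9],1]
    - [[0,0,0],[0,-25,-9],1]

```text
t: 7.15
ee_pos: [0.4124, -0.0318, 0.1186]
ee_rot: [1.0, 0.003, 0.001, 0.0]
contact_force: [0.0, -0.7, -0.3]
width: 0.0234
grip_force: 59.2
```

```bash
python3 - <<'E'
from h import *
s=get_state(); print(s["t"],s["ee_pos"],s["ee_rot"],s["width"],s["grip_force"])
c=calibration("wrist"); im,d=grab_frame("wrist"); cv2.imwrite("pics/w4.png",im)
P=cloud(c,d); z=P[...,2]; hsv=cv2.cvtColor(im,cv2.COLOR_BGR2HSV); R0=c["position"]
y=cv2.inRange(hsv,(22,140,120),(35,255,255))
m=(y>0)&(z>.035)&(z<.05)&(P[...,0]>.5)
n,l,st,ce=cv2.connectedComponentsWithStats(m.astype(np.uint8))
for i in range(1,n):
    if st[i,4]>400: p=P[l==i]; print("yellow",st[i],cv2.minAreaRect(p[:,:2].astype(np.float32)),np.percentile(p[:,0],[0.5,99.5]),np.percentile(p[:,1],[.5,99.5]))
# meter top body
m=(z>.038)&(z<.048)&(P[...,0]>.54)&(P[...,0]<.72)&(P[...,1]>-.075)&(P[...,1]<.01)
p=P[m]; print("metertop",cv2.minAreaRect(p[:,:2].astype(np.float32)),len(p))
for x in np.arange(.56,.70,.02):
    q=p[abs(p[:,0]-x)<.004]; print(round(x,2),np.percentile(q[:,1],[1,99]).round(4))
o=cv2.inRange(hsv,(9,140,110),(20,255,255))|cv2.inRange(hsv,(45,100,80),(85,255,255))
m=(o>0)&(z>.085)&(z<.14)&(abs(P[...,1]-s["ee_pos"][1])<.03); p=P[m]; print("wedge",cv2.minAreaRect(p[:,:2].astype(np.float32)),np.percentile(p,[1,99],axis=0),len(p))
E
```

```text
7.15 [ 0.41238868 -0.03181499  0.11857548] [9.99996142e-01 2.68217678e-03 7.07408561e-04 1.43243278e-04] 0.023365101712492158 59.23524856567383
metertop ((0.0, 0.0), (0.0, 0.0), 0.0) 0Traceback (most recent call last):
  File "<stdin>", line 14, in <module>
    return _quantile_unchecked(
        a, q, axis, out, overwrite_input, method, keepdims, weights)
    return _ureduce(a,
                    func=_quantile_ureduce_func,
    ...<5 lines>...
                    overwrite_input=overwrite_input,
                    method=method)
    r = func(a, **kwargs)
    result = _quantile(arr,
                       quantiles=q,
    ...<2 lines>...
                       out=out,
                       weights=wgt)
    slices_having_nans = np.isnan(arr[-1, ...])
                                  ~~~^^^^^^^^^
IndexError: index -1 is out of bounds for axis 0 with size 0
```

View pics/w4.png

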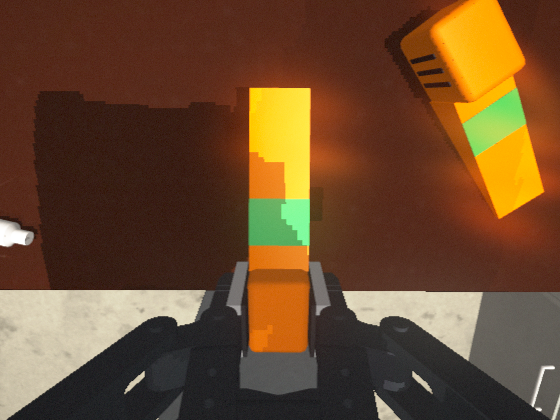

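The wedge is held straight at columns 249–311, with its tip at (280,88). The meter is out of view ahead, so I'm moving forward at height to measure it.

>>> move_arm:
  steps:
    - [[0,0,0],[5,0,-3],1]
    - [[0,0,0],[8,0,-3],1]
    - [[0,0,0],[8,0,-3],1]
    - [[0,0,0],[8,0,-3],1]

```text
t: 7.6
ee_pos: [0.4923, -0.0342, 0.1476]
ee_rot: [1.0, -0.0, -0.0, 0.0]
contact_force: [-0.2, -0.1, -1.8]
width: 0.0228
grip_force: 59.1
```

```bash
cat > m.py <<'E'
from h import *
import sys
nm=sys.argv[1]
s=get_state(); print(s["t"],s["ee_pos"],s["ee_rot"],s["width"],s["grip_force"])
c=calibration("wrist"); im,d=grab_frame("wrist"); cv2.imwrite(f"pics/{nm}.png",im); np.save(nm+".npy",d)
P=cloud(c,d); z=P[...,2]; hsv=cv2.cvtColor(im,cv2.COLOR_BGR2HSV)
m=(z>.036)&(z<.052)&(P[...,0]>.53)&(P[...,0]<.72)&(P[...,1]>-.085)&(P[...,1]<.02)
p=P[m]; print(len(p))
for x in np.arange(.54,.72,.01):
    q=p[abs(p[:,0]-x)<.004]
    if len(q)>10: print(round(x,2),np.percentile(q[:,1],[1,99]).round(4),len(q))
for y in np.arange(-.07,.01,.01):
    q=p[abs(p[:,1]-y)<.004]
    if len(q)>10: print("y",round(y,2),np.percentile(q[:,0],[.5,99]).round(4),len(q))
o=cv2.inRange(hsv,(9,140,110),(35,255,255))|cv2.inRange(hsv,(45,100,80),(85,255,255))
m=(o>0)&(abs(P[...,1]-s["ee_pos"][1])<.016)&(P[...,0]<s["ee_pos"][0]+.1)&(z<s["ee_pos"][2]+.015)&(z>s["ee_pos"][2]-.028); p=P[m]
if len(p): print("wedge",np.percentile(p,[1,99],axis=0).round(4).tolist(),len(p))
E
python3 m.py w5
```

```text
7.6 [ 0.49227641 -0.03421073  0.14756922] [ 9.99999959e-01 -1.21712862e-04 -2.51844382e-04  6.73261537e-05] 0.02277834664080721 59.14938747882843
11064
0.56 [-0.0637  0.0028] 574
0.57 [-0.0647  0.0039] 713
0.58 [-0.062   0.0014] 1483
0.59 [-0.0617  0.0003] 1473
0.6 [-0.0622  0.0001] 1646
0.61 [-0.0626 -0.0003] 1603
0.62 [-0.0624 -0.0001] 1539
y -0.06 [0.5553 0.6226] 1368
y -0.05 [0.5561 0.6222] 1229
y -0.04 [0.576  0.6225] 1213
y -0.03 [0.576  0.6223] 1198
y -0.02 [0.576  0.6224] 1191
y -0.01 [0.5546 0.6219] 1647
y 0.0 [0.5565 0.6226] 1073
wedge [[0.4768, -0.0455, 0.1212], [0.5736, -0.0219, 0.1551]] 15818
```

View pics/w5.png

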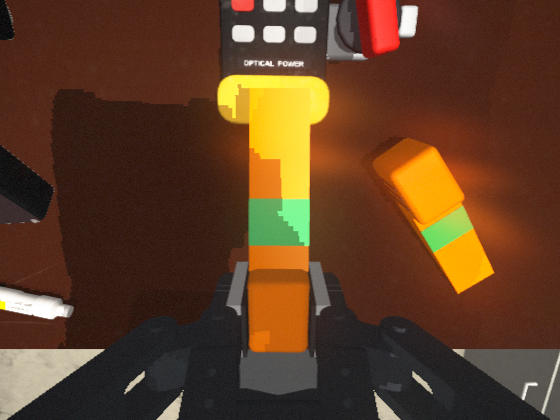

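Wrist view: the wedge tip at (280,88) sits above the yellow front end of the meter (columns 218–328, row 122), about 3 mm off centre. The knob's dog stays swung clear at (345,30). Backing off, lowering and aligning.

>>> move_arm:
  steps:
    - [[0,0,1.2],[-4.5,-0.45,0],1]
    - [[0,0,1.2],[-4.5,-0.45,0],1]
    - [[0,0,1.2],[-4.5,-0.45,4],1]
    - [[0,0,1.2],[-4.5,-0.45,8],1]
    - [[0,0,1.2],[-4.5,-0.45,10],1]
    - [[0,0,1.2],[-4.5,-0.45,11],1]
    - [[0,0,1.2],[-4.5,-0.45,11.6],1]
    - [[0,0,1.2],[-4.5,-0.45,11.9],1]
    - [[0,0,1.2],[-4.5,-0.45,11.9],1]

```text
t: 8.55
ee_pos: [0.4474, -0.0284, 0.0296]
ee_rot: [1.0, -0.009, 0.001, 0.0]
contact_force: [0.3, -0.5, -0.8]
width: 0.0236
grip_force: 59.3
```

```bash
python3 m.py w6 | grep -v "^0"; python3 -c "
from h import *
s=get_state();print(s['contact_force'],s['moment'])"
```

```text
8.55 [ 0.44739066 -0.02838059  0.02959631] [ 9.99955109e-01 -9.46033897e-03  5.26367967e-04  6.96419725e-05] 0.023603608577362063 59.28955256938934
wedge [[0.4316, -0.0407, 0.003], [0.5289, -0.0162, 0.0372]] 14111
[-0.00639289  1.03498164 -1.42257179] [ 0.02334573  0.02081912 -0.02972064]
```

>>> move_arm:
  steps:
    - [[0,0,0],[0.8,0,0.1],1]
    - [[0,0,0],[1.6,0,0.1],1]
    - [[0,0,0],[2.4,0,0.1],1]
    - [[0,0,0],[3.2,0,0.1],1]
    - [[0,0,0],[4,0,0.1],1]
    - [[0,0,0],[4.5,0,0.1],1]
    - [[0,0,0],[5,0,0.1],1]
    - [[0,0,0],[5,0,0.1],1]

```text
t: 9.4
ee_pos: [0.498, -0.0292, 0.0289]
ee_rot: [1.0, -0.009, 0.001, 0.0]
contact_force: [-4.5, -0.6, 12.8]
width: 0.023
grip_force: 61.7
```

>>> move_arm:
  steps:
    - [[0,0,0],[0.4,0,0],1]
    - [[0,0,0],[0.8,0,0],1]
    - [[0,0,0],[1.2,0,0],1]
    - [[0,0,0],[1.6,0,0],1]
    - [[0,0,0],[2.0,0,0],1]
    - [[0,0,0],[2.4,0,0],1]
    - [[0,0,0],[2.4,0,0],1]
    - [[0,0,0],[2.4,0,0],1]
    - [[0,0,0],[2.4,0,0],1]

```text
t: 10.3
ee_pos: [0.5211, -0.0297, 0.0289]
ee_rot: [1.0, -0.009, 0.0, 0.0]
contact_force: [-9.2, -0.0, 15.9]
width: 0.0233
grip_force: 62.3
```

```bash
python3 m.py w7 | grep -v "^y"; python3 - <<'E'
from h import *
s=get_state();print(s['contact_force'],s['moment'])
im=cv2.imread("pics/w7.png"); 
sd,_=grab_frame("side"); a=cv2.resize(sd[190:250,225:325],(800,480),interpolation=2)
cv2.imwrite("pics/s7.png",np.hstack([cv2.resize(im,(480,360)),cv2.resize(a,(320,360))[:, :]]))
E
```

```text
10.3 [ 0.52110142 -0.0296655   0.02891877] [ 9.99956284e-01 -9.34835900e-03  1.61582521e-04  1.09541423e-04] 0.02333217065708315 62.27006793022156
53294
0.56 [-0.061 -0.   ] 3607
0.57 [-0.0635  0.0029] 5658
0.58 [-0.0624  0.002 ] 5969
0.59 [-0.0612 -0.0001] 5809
0.6 [-0.0619 -0.0002] 6391
0.61 [-0.0658 -0.0004] 6938
0.62 [-0.0618 -0.0006] 7870
wedge [[0.5038, -0.0406, 0.02], [0.5454, -0.0174, 0.037]] 6809
[-9.70498315  0.69739662 16.34739374] [-0.14721108  1.71258473 -0.06705915]
```

View pics/s7.png

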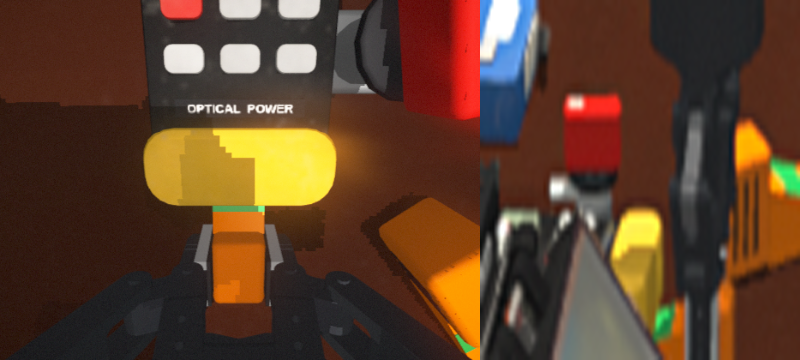

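Left: the meter lip stands over the green band, with a thin green strip visible at (238,209), and the wedge is centred. Checking the lift with the depth before handing in.

```bash
python3 - <<'E'
from h import *
s=get_state(); print(s["t"],s["qd"].round(3),s["ee_pos"])
c=calibration("wrist"); im,d=grab_frame("wrist"); P=cloud(c,d).reshape(-1,3)
for x in np.arange(.56,.64,.01):
    q=P[(abs(P[:,0]-x)<.003)&(P[:,1]>-.055)&(P[:,1]<-.008)&(P[:,2]>.03)&(P[:,2]<.07)]; 
    if len(q)>9: print(round(x,2),np.median(q[:,2]).round(4))
E
```

```text
10.4 [-0.     0.001 -0.    -0.002 -0.001 -0.001] [ 0.52110321 -0.02966218  0.02892138]
0.56 0.0481
0.57 0.048
0.58 0.0476
0.59 0.0452
0.6 0.0445
0.61 0.0461
0.62 0.045
```

```bash
python3 -c "
from cell import *
print(hand_in())"
```

```text
the job is handed in; nothing more can be done
None
```

I handed the job in at about 10.4 s, and `hand_in()` returned no verdict: the knob is turned to about 1.33 rad, and the gripped wedge lies flat with the meter's lip over its green band, about 17 mm above the table; no move went near the tape, cassette or pen.

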